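# Refit the bathroom radio's knob and hold it in

## Task

The white control knob has come off the bathroom radio on the black counter: pick it up, turn it so that its D-shaped bore matches the radio's bare D-shaft (orange line on the knob over the orange line on the dial), and push it all the way onto the shaft. Then push harder, so that the shaft itself goes all the way in against its spring, as one does to start pairing, and keep it in for at least three seconds; finish while still holding the knob pressed in with the fingers, without letting go or easing off. Leave the other things on the counter where they are.

Things in the scene. Friction and masses are not known exactly. Their poses are not given: they have to be found in the camera images.
- knob: Loose white round knob, 40 mm wide, 26 mm tall, about 45 g, standing on the counter, bore down. Origin: centre of its underside; z up; x along the orange line on its top and side. D-shaped bore from below, 16 mm deep, radius 7.8 mm, its flat on the +x (orange) side, 2.7 mm from the axis. The upper 10 mm are a round rim to grip across any diameter.
- knob_seat (a point): Closed end (ceiling) of the knob's bore, on its axis, 16 mm above the knob's underside; axes as the knob's. It rests on the shaft's tip when the knob is fully on.
- knob_mark (a point): Outer end of the orange line on the knob's top, 19.5 mm from the axis along the knob's x, 26 mm above its underside.
- radio: Sage-green table radio, fixed: 130 (x) x 250 (y) x 90 mm high, at various yaws. Origin: centre of its underside. On its cream top: the bare shaft, 10 mm to -x and 60 mm to +y of the centre, amid a black dial plate 54 mm across with an orange line; a dark display and four flat black buttons at the -y end; a folded aerial 5 mm high along the +x edge.
- shaft_tip (a point): Centre of the upright metal D-shaft's top, 22 mm above the radio's top (112 mm above the counter) when not pressed. z up; x towards the shaft's flat and the dial's orange line. Radius 7 mm, flat 2 mm from the axis, top 3 mm tapered. Shaft and dial turn together, very stiffly (0.25 Nm). Knob fully on, not pressed: its underside is 6 mm above the radio's top.
- shaft (a joint): How far the shaft is pushed down into the radio, in m: 0 free, 0.004 at its stop. A spring pushes it back with about 2 N at the start and 8 N at the stop.
- jar: Bystander, to be left alone: amber glass jar with a metal lid, 60 mm across, 50 mm tall. Origin: centre of its underside.
- tumbler: Bystander, to be left alone: white ceramic cup without handle, 68 mm across, 85 mm tall. Origin: centre of its underside.
- soap_dish: Bystander, to be left alone: round blue dish, 84 mm across, with a bar of pale soap on it, 35 mm tall in all. Origin: centre of its underside.
- lotion: Bystander, to be left alone: green plastic bottle with a white cap, 56 mm across, 150 mm tall. Origin: centre of its underside.
- spray_can: Bystander, to be left alone: blue spray can, 50 mm across, 150 mm tall. Origin: centre of its underside.
- nail_brush: Bystander, to be left alone: wooden nail brush, 90 x 40 x 30 mm. Origin: centre of its underside.
Not all that is in view belongs to the job. Of the things that look like the knob, take the one that is farthest to the robot's left at the start.

How it is judged:
On the way:
1. the knob is fully on the shaft, pointer over the flat, and held pressed in by the fingers for two seconds (the last second follows the end of the program) (distance between knob_seat and shaft_tip below 0.003 m and x of knob_mark in the frame of shaft_tip above 0.014 m and angle between the x axis of knob and the x axis of shaft_tip, either way round below 0.35 rad and angle between knob's own z axis and vertical below 0.12 rad and value of joint shaft above 0.003 m and contact force between the fingers and knob above 1.5 N), for 2 s.
At the end, for the whole second after the job is handed in: Bore end on the shaft tip (within 3 mm), orange lines agree (0.35 rad), knob upright (0.12 rad), shaft in by over 3 of its 4 mm, fingers pressing the knob (over 1.5 N), bystanders within 40 mm of their starts; held 2 s before the program ends and the second after (all of step 1 and distance of each of jar, tumbler, soap_dish, lotion, spray_can, nail_brush from where it was at the start of the episode below 0.04 m); the arm keeps its last pose, push and grip.
It fails at once if a bystander is pushed away or knocked over (distance of any of jar, tumbler, soap_dish, lotion, spray_can, nail_brush from where it was at the start of the episode above 0.04 m or angle between any of jar, tumbler, soap_dish, lotion, spray_can, nail_brush's own z axis and vertical above 0.6 rad).
It also fails if it takes over 51 s, if anything falls off the work surface, if the arm or the gripper's body presses on something with over 40 N, if the wrist force passes 120 N, or if a joint passes its speed limit or range.

## Robot

A 6-joint arm with a two-finger parallel gripper is mounted at the origin on the work surface. World frame = base frame: x ahead of the robot, y to its left, z up, the work surface at z = 0. Lengths are in m, angles in rad, forces in N, time in s.
With the tool pointing down it reaches from about 0.3 to 0.775 m from the base axis. Payload 14.6 kg.
Tool frame: the origin (TCP) lies at the very end of the fingers, on their centre line; the grasp point (between the pads) lies 19 mm behind it (ctrl.grasp_offset is the distance from the TCP to the grasp point, in m); z points along the fingers, y is the line along which they close (so a half turn about z gives the same grasp; the last joint's range is limited). The gripper opens to 94 mm and grips with 3 to 60 N. Pads are 16 mm wide; open, the fingers measure 119 mm over their backs; the gripper's body (75 mm by 177 mm) begins 78 mm behind the grasp point.
Start: joints at [-1.206, 0.3, 1.521, -0, 1.321, -0.067], TCP at [0.23, -0.5, 0.205] pointing down, gripper open.
Joint ranges: [-3.03, 3.03], [-0.79, 2.21], [0.23, 2.52], [-1.04, 4.18], [0, 3.07], [-2.55, 2.55]. Speed limits (rad/s): [2.22, 2.22, 2.57, 3.14, 3.14, 3.14].

## Interface

Orientations are given as [roll, pitch, yaw] about the fixed x, y, z axes, in that order (R = Rz(yaw) Ry(pitch) Rx(roll)).
In Python, from station import ctrl gives the robot as it stands.
- The arm moves only by the tool step_arm, never from a script. Its argument "plan" is a list that holds one entry, the list of rows, each a list of 6 numbers: the shift along the tool's x, y, z in units of 30 mm (1.0 is 30 mm), then the turn, a rotation vector about the tool's x, y, z in units of 6 degrees (1.0 is 6 degrees). In form: [[[dx, dy, dz, wx, wy, wz], ...]]. A call has 1 to 8 rows; each row is the pose to reach, as a shift and turn from the pose commanded when the call began, along the tool's axes at that moment; what a row does not reach only later rows make up. A row lasts 1/12 s, in which the tool goes at most 41.7 mm and 7.16 degrees, less where a joint would pass 70% of its speed; a pose out of reach is approached as far as the arm can. A call with a gripper value outside its range is refused whole. "grip" is the opening, from 0 (shut) to 1 (fully open), set as the call begins (left out, the last holds). The fingers move at their own pace and stop on an object; "squeeze" is the grip in N (left out, the last holds). Time passes only in rows, so rows that repeat a pose let the fingers close. It gives the time, the measured TCP pose, the force, the opening and the grip force at its end, in the units of the state.
- ctrl.get_obs(): the state, without advancing time (a new reading comes with each control period).
- ctrl.camera(name): name is "scene" or "side" or "wrist"; returns the picture (420x560x3 uint8, red, green, blue); there is no depth.
- ctrl.camera_model(name): a dict with "intrinsics" (3x3 intrinsics, pixels), "k1" (the pictures are not rectified: a ray, as slopes to the right and down, at radius r is drawn at 1 + k1 r^2 times it, then the intrinsics apply), "R" (3x3) and "t" (3): a world point X has camera coordinates R X + t; the wrist camera has in their place "tool_from_camera" (4x4, takes a point from camera to tool coordinates, whose origin is the TCP and whose axes are the flange's). Camera axes: x right, y down, z forward; pixel columns grow to the right and rows downward; lengths in m; the calibration is good to about 2 mm. A picture is of the moment at which its call begins: read the wrist's pose just before it. camera_model takes no time and is no camera call.
- ctrl.hand_in(): hands the job in; it is judged then, once.
Trained networks look in the newest picture that a camera, given by its name, has taken for a name from the list of things; names that differ only in an ending like _2 or _b are one class to them, and where a whole thing is asked for, a point or a joint stands for the part that bears it (a point fixed in the world has none). Each returns a list of dicts, best first, with "confidence" (0 to 1); they miss things now and then, are a little off and sometimes report something else, mostly with a low value. They report only what shows in the picture. A call takes as long as a camera call. They do not tell look-alikes from the thing itself.
- ctrl.masks_of(query, camera): "pixels" (420x560 bool, what is visible of it) and "at" ([column, row] in pixels, amid what is visible of it).
- ctrl.place_of(query, camera): "at" ([column, row] in pixels: a listed point, or the origin of a listed thing).
The state is a dict: "time_s": time; "qpos": joint angles; "joint_vel": joint speeds; "tau": joint torques, N m; "ee_pos": TCP position; "eef_rot": TCP orientation; "force": force on the tool from outside, world axes, zero at the start; "moment": the same for the moment, N m; "grip_width": finger opening in m; "grip_force": force on a finger pad.
Only numpy, scipy, OpenCV 4.12 (cv2) and the standard library are available. Lean on these libraries where they do the work, as an engineer would, in place of code of your own. Each camera call takes 0.05 s, during which the arm holds its last target. There are 200 camera calls.

## Working session

There is one attempt and no reset: what is moved stays moved. The work goes in short steps, Python scripts to look and compute and a tool call to move; the robot and the scene stay as the last step left them, time stands still between calls to the robot, and variables do not carry over. Pictures are saved under pics/ and viewed, at most 10 in all, crops included, and the job is handed in when it is done.

Besides the shell and the picture viewer there is one more tool, called by a JSON object that holds its "fn" and its "kwargs". step_arm: Moves the arm, as the interface text tells. Its arguments: {"type":"object","properties":{"plan":{"type":"array","items":{"type":"array","items":{"type":"array","items":{"type":"number"}}}},"grip":{"type":"number"},"squeeze":{"type":"number"}},"required":["plan"]}

```bash
mkdir -p pics; cat > h.py <<'E'
import numpy as np, cv2
from scipy.spatial.transform import Rotation as Rn
from station import ctrl
def tool_T():
    o=ctrl.get_obs(); T=np.eye(4); T[:3,:3]=Rn.from_euler('xyz',o['eef_rot']).as_matrix(); T[:3,3]=o['ee_pos']; return T
def save(img,name): cv2.imwrite('pics/'+name,cv2.cvtColor(np.ascontiguousarray(img),cv2.COLOR_RGB2BGR))
def cam(name,T=None):
    m=ctrl.camera_model(name); K=np.array(m['intrinsics']);k1=m['k1']
    if 'R' in m:
        R=np.array(m['R']);t=np.array(m['t']); return K,k1,R.T,-R.T@t
    W=T@np.array(m['tool_from_camera']); return K,k1,W[:3,:3],W[:3,3]
def pix2world(name,uv,z,T=None):
    K,k1,Rc,c=cam(name,T)
    d=(np.linalg.solve(K,[uv[0],uv[1],1]))[:2]; r=np.linalg.norm(d); q=r
    for _ in range(30): q=r/(1+k1*q*q)
    d=d*(q/r if r>0 else 1); v=Rc@np.array([d[0],d[1],1]); return c+v*(z-c[2])/v[2]
def proj(name,X,T=None):
    K,k1,Rc,c=cam(name,T); p=Rc.T@(np.array(X)-c); d=p[:2]/p[2]; d=d*(1+k1*d@d); return (K@[d[0],d[1],1])[:2]
E
python3 - <<'E'
from h import *
print({k:v for k,v in ctrl.get_obs().items() if k in('time_s','ee_pos','eef_rot','grip_width')})
a=ctrl.camera('scene')
for q,z in [('knob',0),('knob_mark',.026),('shaft_tip',.112),('radio',0),('jar',0),('tumbler',0),('soap_dish',0),('lotion',0),('spray_can',0),('nail_brush',0)]:
    for r in ctrl.place_of(q,'scene')[:5]: print(q,round(r['confidence'],2),np.round(r['at'],1),np.round(pix2world('scene',r['at'],z),3))
save(a,'scene.png'); save(ctrl.camera('side'),'side.png')
for q,z in [('knob',0),('knob_mark',.026),('shaft_tip',.112),('radio',0)]:
    for r in ctrl.place_of(q,'side')[:5]: print('side',q,round(r['confidence'],2),np.round(r['at'],1),np.round(pix2world('side',r['at'],z),3))
for n in('scene','side'): print(n,cam(n)[3])
print(ctrl.camera_model('wrist')['tool_from_camera'])
E
```

```text
{'time_s': 0.0, 'ee_pos': array([ 0.2301012 , -0.49926973,  0.20488642]), 'eef_rot': array([-3.14043891e+00, -6.23678740e-05,  4.31815481e-01]), 'grip_width': 0.09390994126269632}
knob 0.72 [350.6 241.1] [0.732 0.128 0.   ]
knob 0.7 [297.9 218.4] [ 0.551  0.054 -0.   ]
knob 0.44 [334.7 208.5] [0.583 0.191 0.   ]
knob 0.43 [324.2 222.3] [ 0.617  0.115 -0.   ]
knob_mark 0.63 [341.7 204.6] [0.602 0.203 0.026]
knob_mark 0.58 [293.3 219.1] [0.567 0.021 0.026]
knob_mark 0.54 [353.  240.2] [0.75  0.116 0.026]
knob_mark 0.52 [329.3 215.7] [0.622 0.13  0.026]
shaft_tip 0.47 [262.3 210.2] [ 0.554 -0.092  0.112]
radio 0.62 [250.  245.3] [ 0.565 -0.147 -0.   ]
jar 0.81 [366.9 193.2] [0.585 0.346 0.   ]
jar 0.3 [333.  204.6] [0.564 0.2   0.   ]
jar 0.25 [136.6 259.9] [ 0.423 -0.46   0.   ]
tumbler 0.65 [300.5 194.4] [0.454 0.14  0.   ]
soap_dish 0.7 [332.4 182.4] [0.465 0.284 0.   ]
lotion 0.89 [138.5 260.9] [ 0.43  -0.457 -0.   ]
lotion 0.25 [332.7 181.3] [0.46  0.289 0.   ]
nail_brush 0.71 [351.8 157.1] [0.38  0.463 0.   ]
side knob 0.78 [237.4 284.6] [0.584 0.203 0.   ]
side knob 0.74 [271.7 254.1] [0.555 0.061 0.   ]
side knob 0.52 [202.2 247.7] [0.746 0.111 0.   ]
side knob 0.49 [247.3 261.8] [0.602 0.116 0.   ]
side knob_mark 0.66 [277.7 240.1] [0.551 0.029 0.026]
side knob_mark 0.65 [233.5 255.1] [0.632 0.132 0.026]
side knob_mark 0.52 [226.8 275.6] [0.609 0.208 0.026]
side shaft_tip 0.48 [284.1 190.8] [ 0.581 -0.087  0.112]
side radio 0.85 [297.2 217.4] [ 0.557 -0.127  0.   ]
scene [ 1.32802063 -0.59527757  0.9229966 ]
side [0.14591898 0.88093378 0.75324823]
[[-2.55366617e-04 -9.58284967e-01 -2.85814374e-01  8.33975159e-02]
 [ 9.99999857e-01 -3.79109163e-04  3.77615828e-04  7.06744666e-04]
 [-4.70218419e-04 -2.85814237e-01  9.58284927e-01 -1.79482353e-01]
 [ 0.00000000e+00  0.00000000e+00  0.00000000e+00  1.00000000e+00]]
```

View pics/scene.png

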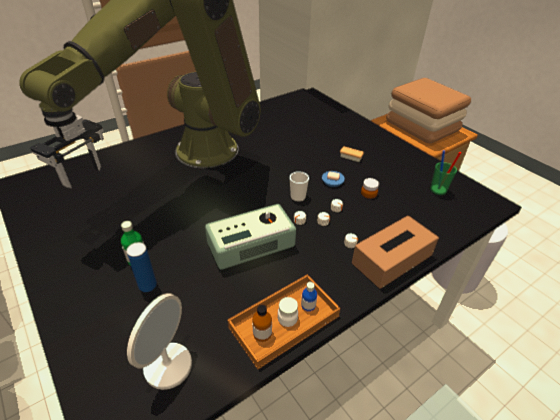

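View pics/side.png

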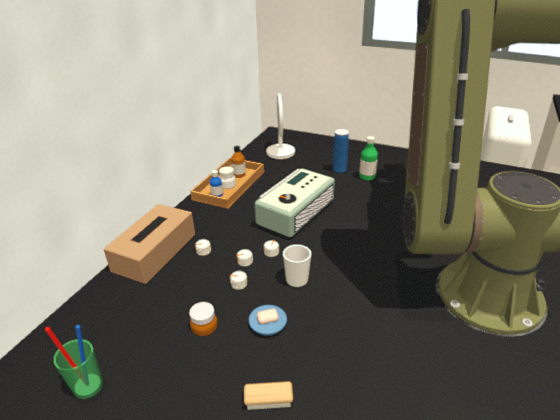

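Scene: four knob look-alikes at scene pixels (337,206), (324,219), (300,218) and (351,240). In the base frame their y values are 0.20, 0.116, 0.057 and 0.12. The farthest left is (337,206), which is side pixel (238,281) at about (0.583, 0.200). The shaft is at (267,216). I'll move over the radio first for a wrist look at the shaft, then over the knob for the close crop check before reaching.

{"fn": "step_arm", "kwargs": {"plan": [[[1.15, -0.6, -0.6, 0, 0, 0], [2.3, -1.2, -1.2, 0, 0, 0], [3.45, -1.8, -1.5, 0, 0, 0], [4.6, -2.4, -1.5, 0, 0, 0], [5.75, -3.0, -1.5, 0, 0, 0], [6.9, -3.6, -1.5, 0, 0, 0], [8.05, -4.2, -1.5, 0, 0, 0], [9.2, -4.8, -1.5, 0, 0, 0]]]}}

```text
time_s: 1.47
ee_pos: [0.4214, -0.2515, 0.2507]
eef_rot: [3.141, -0.0, 0.432]
force: [0.9, -1.4, 0.2]
grip_width: 0.0939
grip_force: 0.0
```

{"fn": "step_arm", "kwargs": {"plan": [[[1.15, -0.6, 0, 0, 0, 0], [2.3, -1.2, 0, 0, 0, 0], [3.45, -1.8, 0, 0, 0, 0], [4.6, -2.4, 0, 0, 0, 0], [5.75, -2.9, 0, 0, 0, 0], [6.2, -3.1, 0, 0, 0, 0], [6.2, -3.1, 0, 0, 0, 0], [6.2, -3.1, 0, 0, 0, 0]]]}}

```text
time_s: 2.13
ee_pos: [0.5504, -0.091, 0.2501]
eef_rot: [-3.141, 0.001, 0.433]
force: [-0.1, -0.4, -0.0]
grip_width: 0.0938
grip_force: 0.0
```

```bash
python3 - <<'E'
from h import *
T=tool_T(); a=ctrl.camera('wrist'); save(a,'w1.png'); np.save('T1.npy',T)
print(ctrl.get_obs()['time_s'],T[:3,3],ctrl.get_obs()['eef_rot'])
for q,z in [('shaft_tip',.112),('radio',0),('knob',0)]:
    for r in ctrl.place_of(q,'wrist')[:4]: print(q,round(r['confidence'],2),np.round(r['at'],1),np.round(pix2world('wrist',r['at'],z,T),4))
E
```

```text
2.1833 [ 0.55038152 -0.09100063  0.25011911] [-3.14157105e+00  4.86897362e-04  4.31640495e-01]
shaft_tip 0.51 [278.1 173.2] [ 0.5726 -0.0853  0.112 ]
radio 0.81 [315.7 176.2] [ 0.5713 -0.1437  0.    ]
knob 0.91 [178.3 121.4] [0.5611 0.0518 0.    ]
knob 0.88 [142.   62.5] [0.6094 0.1177 0.    ]
knob 0.6 [78.4 53.8] [0.5863 0.1936 0.    ]
```

View pics/w1.png

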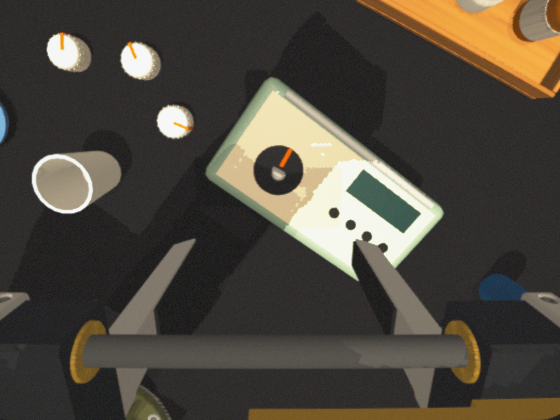

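The wrist view shows the dial at about (278,170) with its orange line pointing up-right to (291,150). The knobs are at (68,51), (140,60) and (175,121), and the target is (68,51).

{"fn": "step_arm", "kwargs": {"plan": [[[0.65, -1.05, 0.3, 0, 0, 0], [1.3, -2.1, 0.7, 0, 0, 0], [1.95, -3.15, 1.1, 0, 0, 0], [2.6, -4.2, 1.5, 0, 0, 0], [3.25, -5.25, 1.9, 0, 0, 0], [3.9, -6.3, 2.3, 0, 0, 0], [4.5, -7.3, 2.7, 0, 0, 0], [5.1, -8.2, 3.0, 0, 0, 0]]], "grip": 0.64}}

```text
time_s: 3.0
ee_pos: [0.5863, 0.1975, 0.1597]
eef_rot: [-3.142, 0.0, 0.431]
force: [0.7, -1.0, -0.1]
grip_width: 0.0602
grip_force: 0.0
```

{"fn": "step_arm", "kwargs": {"plan": [[[0, 0, 0, 0, 0, 0], [0, 0, 0, 0, 0, 0], [0, 0, 0, 0, 0, 0]]]}}

```text
time_s: 3.25
ee_pos: [0.5867, 0.1953, 0.1608]
eef_rot: [3.141, -0.0, 0.431]
force: [0.1, 0.1, 0.8]
grip_width: 0.0599
grip_force: 0.0
```

```bash
cat > m.py <<'E'
from h import *
def orange(a):
    hsv=cv2.cvtColor(a,cv2.COLOR_RGB2HSV); return ((hsv[...,0]<17)&(hsv[...,0]>3)&(hsv[...,1]>170)&(hsv[...,2]>110))
def knob_pose(a,T,guess,zt,rad=45):
    """orange line + white top around guess pixel; top plane at zt"""
    o=orange(a); yy,xx=np.mgrid[:420,:560]; near=np.hypot(xx-guess[0],yy-guess[1])<rad
    n,lab,st,ce=cv2.connectedComponentsWithStats((o&near).astype(np.uint8)); i=1+np.argmax(st[1:,4])
    p=np.argwhere(lab==i)[:,::-1].astype(float); w=np.array([pix2world('wrist',q,zt,T)[:2] for q in p])
    c=w.mean(0); d=np.linalg.svd(w-c)[2][0]; s=(w-c)@d; return c,d,s.min(),s.max(),len(p)
E
python3 - <<'E'
from m import *
b=cv2.cvtColor(cv2.imread('pics/w1.png'),cv2.COLOR_BGR2RGB); T1=np.load('T1.npy')
c,d,lo,hi,n=knob_pose(b,T1,(283,160),.0905,32)
print('dial line',c,np.degrees(np.arctan2(d[1],d[0])),lo,hi,n)
g=cv2.cvtColor(b,cv2.COLOR_RGB2GRAY); sub=np.zeros_like(g); m=(g<45)&(np.hypot(*np.mgrid[-170:250,-278:282])<34)
k,lab,st,ce=cv2.connectedComponentsWithStats(m.astype(np.uint8)); i=1+np.argmax(st[1:,4])
ct=max(cv2.findContours((lab==i).astype(np.uint8),0,1)[0],key=len); hull=cv2.convexHull(ct); e=cv2.fitEllipse(hull)
print('dial ell',e,pix2world('wrist',e[0],.0905,T1))
T=tool_T(); a=ctrl.camera('wrist'); save(a,'w2.png'); np.save('T2.npy',T)
print(T[:3,3],ctrl.get_obs()['grip_width'],ctrl.get_obs()['time_s'])
for q,z in [('knob',0),('knob_mark',.026)]:
    for r in ctrl.place_of(q,'wrist')[:3]: print(q,round(r['confidence'],2),np.round(r['at'],1),np.round(pix2world('wrist',r['at'],z,T),4))
for r in ctrl.masks_of('knob','wrist')[:2]: print(r['at'],r['pixels'].sum()) ; 
kp=proj('wrist',[.586,.196,.026],T); print(kp)
c,d,lo,hi,n=knob_pose(a,T,kp,.026); print('knob line',c,np.degrees(np.arctan2(d[1],d[0])),lo,hi,n)
u,v=kp.astype(int); cr=a[max(0,v-70):v+70,max(0,u-90):u+90]; save(cv2.resize(cr,None,fx=4,fy=4,interpolation=cv2.INTER_CUBIC),'w2c.png')
u,v=278,170; save(cv2.resize(b[v-50:v+50,u-60:u+60],None,fx=6,fy=6,interpolation=cv2.INTER_CUBIC),'w1c.png')
E
```

```text
dial line [ 0.5874178  -0.08702792] 175.12763553050192 -0.01068110969598112 0.010668049242720934 103
dial ell ((278.00091552734375, 171.11695861816406), (44.27991485595703, 46.27396774291992), 88.83003234863281) [ 0.57091061 -0.08615118  0.0905    ]
[0.58674218 0.19533265 0.16083038] 0.060240748549579275 3.3
knob 0.85 [272.  189.2] [0.5863 0.1976 0.    ]
knob 0.83 [403.4  88.1] [0.7369 0.1208 0.    ]
knob 0.61 [347.9 202.8] [0.6074 0.1146 0.    ]
knob_mark 0.86 [409.8  63.1] [0.7524 0.1349 0.026 ]
knob_mark 0.81 [402.5 275.1] [0.5637 0.0288 0.026 ]
knob_mark 0.79 [276.3 176.9] [0.6055 0.2014 0.026 ]
[411.1, 85.0] 1768
[269.2, 195.6] 1263
[273.08443954 196.17939812]
knob line [0.59675401 0.2007584 ] -162.41407752956727 -0.0111320075494571 0.011762949639652997 68
```

View pics/w2c.png

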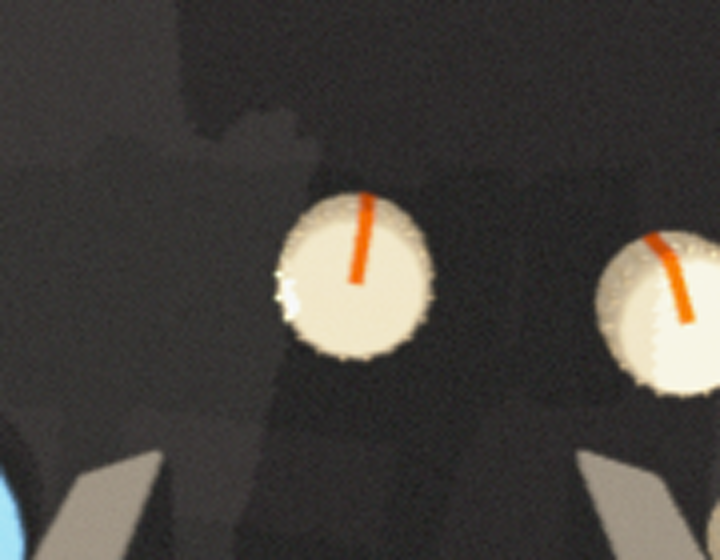

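View pics/w1c.png

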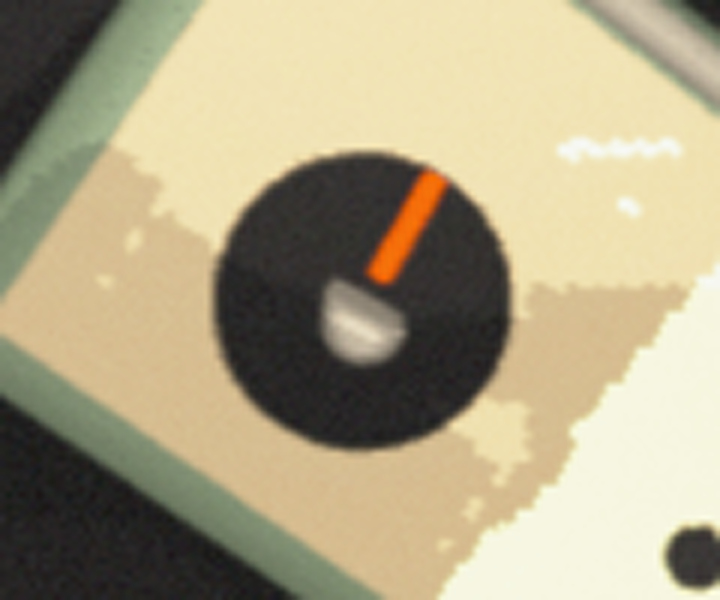

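The crop confirms the choice: a white round knob at wrist pixel (272,197), with its orange line running from the centre up to (274,181) and continuing down the side. In the dial crop, the D-shaft's flat faces the orange line. Next I'll fit both precisely.

```bash
cat > fit.py <<'E'
from m import *
th=np.linspace(0,2*np.pi,60,endpoint=False)
def cyl_fit(mask,T,x0,r,z0,z1):
    M=cv2.moments(mask.astype(np.uint8),True); c=np.array([M['m10'],M['m01']])/M['m00']; p=np.array(x0,float)
    for _ in range(8):
        pts=np.array([proj('wrist',[p[0]+r*np.cos(t),p[1]+r*np.sin(t),z],T) for t in th for z in (z0,z1)],np.float32)
        h=cv2.moments(cv2.convexHull(pts)); q=np.array([h['m10'],h['m01']])/h['m00']; zm=(z0+z1)/2
        p+=pix2world('wrist',c,zm,T)[:2]-pix2world('wrist',q,zm,T)[:2]
    return p,M['m00'],h['m00']
def line_yaw(a,T,ctr,z,rmin,rmax,guess,rad=45):
    yy,xx=np.nonzero(orange(a)); w=np.array([pix2world('wrist',(u,v),z,T)[:2] for u,v in zip(xx,yy) if np.hypot(u-guess[0],v-guess[1])<rad])-ctr
    r=np.hypot(*w.T); w=w[(r>rmin)&(r<rmax)]; return np.degrees(np.arctan2(w[:,1].sum(),w[:,0].sum())),len(w),r.min(),r.max()
E
python3 - <<'E'
from fit import *
rd=lambda n: cv2.cvtColor(cv2.imread('pics/'+n),cv2.COLOR_BGR2RGB)
a=rd('w2.png');T=np.load('T2.npy'); kp=(272,195)
hsv=cv2.cvtColor(a,cv2.COLOR_RGB2HSV); yy,xx=np.mgrid[:420,:560]
m=((hsv[...,2]>105)|orange(a))&(np.hypot(xx-kp[0],yy-kp[1])<30)
n,lab,st,_=cv2.connectedComponentsWithStats(m.astype(np.uint8)); m=lab==1+np.argmax(st[1:,4])
k,A,B=cyl_fit(m,T,(.586,.196),.02,0,.026); print('knob',k,A,B)
print('knob yaw',line_yaw(a,T,k,.026,.003,.0185,kp))
b=rd('w1.png');T1=np.load('T1.npy'); d=np.array([.5709,-.0862])
print('dial yaw',line_yaw(b,T1,d,.0905,.005,.027,(283,160),32))
Ti=np.linalg.inv(T); print('knob in tool',(Ti@[*k,0.02,1])[:3]*1000/30, ctrl.get_obs()['qpos'])
E
```

```text
knob [0.58394777 0.19728488] 1300.0 1329.2016241771635
knob yaw (np.float64(14.07611823538664), 45, np.float64(0.0015206980418832497), np.float64(0.02438925936333267))
dial yaw (np.float64(-2.8759770690749087), 101, np.float64(0.005936698446740392), np.float64(0.027210654863808203))
knob in tool [-0.05864312 -0.09920052  4.69430684] [ 2.62071389e-01  4.87973149e-01  1.36559938e+00 -2.91810362e-05
  1.28712087e+00  1.40270733e+00]
```

{"fn": "step_arm", "kwargs": {"plan": [[[-0.06, -0.1, 1.2, 0, 0, 0], [-0.06, -0.1, 2.4, 0, 0, 0], [-0.06, -0.1, 3.5, 0, 0, 0], [-0.06, -0.1, 4.4, 0, 0, 0], [-0.06, -0.1, 5.0, 0, 0, 0], [-0.06, -0.1, 5.22, 0, 0, 0], [-0.06, -0.1, 5.22, 0, 0, 0], [-0.06, -0.1, 5.22, 0, 0, 0]]]}}

```text
time_s: 4.12
ee_pos: [0.5843, 0.1983, 0.005]
eef_rot: [3.141, -0.001, 0.431]
force: [0.0, 0.7, 0.5]
grip_width: 0.0601
grip_force: 0.0
```

{"fn": "step_arm", "kwargs": {"plan": [[[0, 0, 0, 0, 0, 0], [0, 0, 0, 0, 0, 0], [0, 0, 0, 0, 0, 0], [0, 0, 0, 0, 0, 0], [0, 0, 0, 0, 0, 0], [0, 0, 0, 0, 0, 0], [0, 0, 0, 0, 0, 0], [0, 0, 0, 0, 0, 0]]], "grip": 0.3, "squeeze": 8}}

```text
time_s: 4.78
ee_pos: [0.5841, 0.1986, 0.0047]
eef_rot: [3.141, -0.001, 0.432]
force: [-2.4, -0.2, 6.9]
grip_width: 0.0398
grip_force: 8.0
```

{"fn": "step_arm", "kwargs": {"plan": [[[0, 0, 0, 0, 0, 0], [0, 0, 0, 0, 0, 0], [0, 0, 0, 0, 0, 0], [0, 0, 0, 0, 0, -1.1], [0, 0, 0, 0, 0, -2.2], [0, 0, 0, 0, 0, -3.3], [0, 0, 0, 0, 0, -4.4], [0, 0, 0, 0, 0, -5.5]]], "grip": 0.64}}

```text
time_s: 5.45
ee_pos: [0.5836, 0.1985, 0.0037]
eef_rot: [-3.141, 0.0, 1.013]
force: [-0.4, -0.3, -0.6]
grip_width: 0.0601
grip_force: 0.0
```

{"fn": "step_arm", "kwargs": {"plan": [[[0, 0, 0, 0, 0, -1.1], [0, 0, 0, 0, 0, -2.2], [0, 0, 0, 0, 0, -3.3], [0, 0, 0, 0, 0, -4.4], [0, 0, 0, 0, 0, -5.5], [0, 0, 0, 0, 0, -6.6], [0, 0, 0, 0, 0, -7.7], [0, 0, 0, 0, 0, -8.8]]]}}

```text
time_s: 6.12
ee_pos: [0.5836, 0.1985, 0.0037]
eef_rot: [-3.141, -0.0, 1.935]
force: [-0.1, -0.5, 0.3]
grip_width: 0.06
grip_force: 0.0
```

{"fn": "step_arm", "kwargs": {"plan": [[[0, 0, 0, 0, 0, -0.7], [0, 0, 0, 0, 0, -0.7], [0, 0, 0, 0, 0, -0.7]]]}}

```text
time_s: 6.37
ee_pos: [0.5836, 0.1985, 0.0037]
eef_rot: [-3.141, -0.0, 2.0]
force: [0.1, -0.6, 0.6]
grip_width: 0.0606
grip_force: 0.0
```

{"fn": "step_arm", "kwargs": {"plan": [[[0, 0, 0, 0, 0, 0], [0, 0, 0, 0, 0, 0], [0, 0, 0, 0, 0, 0], [0, 0, 0, 0, 0, 0], [0, 0, 0, 0, 0, 0], [0, 0, 0, 0, 0, 0], [0, 0, 0, 0, 0, 0], [0, 0, 0, 0, 0, 0]]], "grip": 0.3, "squeeze": 35}}

```text
time_s: 7.03
ee_pos: [0.5837, 0.1985, 0.0038]
eef_rot: [3.142, -0.0, 2.002]
force: [-0.2, 0.2, -0.1]
grip_width: 0.039
grip_force: 35.0
```

```bash
python3 - <<'E'
from fit import *
o=ctrl.get_obs(); print(o['ee_pos'],o['eef_rot'],o['force'],o['time_s'],o['qpos'])
T=tool_T(); a=ctrl.camera('wrist'); save(a,'w3.png'); np.save('T3.npy',T)
E
```

```text
[0.58369314 0.19851858 0.0038484 ] [ 3.14156965e+00 -2.40840612e-05  2.00246513e+00] [-0.18196416  0.21647058 -0.05975159] 7.0333 [ 2.68423446e-01  6.69854764e-01  1.48037326e+00  3.28677199e-05
  9.91345842e-01 -1.63263354e-01]
```

View pics/w3.png

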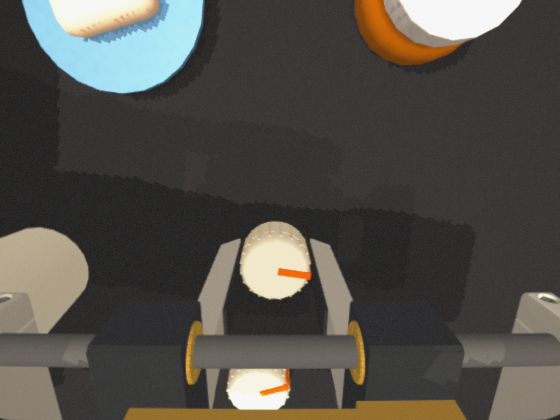

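Knob is gripped at (275,265), with its orange line pointing right to (310,275). The true centre comes from the two perpendicular grips. I'm lifting and carrying it above the shaft.

{"fn": "step_arm", "kwargs": {"plan": [[[0, 0, -0.8, 0, 0, 0], [0, 0, -2.0, 0, 0, 0], [0, 0, -3.2, 0, 0, 0], [-0.8, -0.4, -4.2, 0, 0, 0], [-1.7, -0.9, -5.1, 0, 0, 0], [-2.7, -1.4, -5.9, 0, 0, 0], [-3.7, -1.9, -6.6, 0, 0, 0], [-4.7, -2.4, -7.2, 0, 0, 0]]]}}

```text
time_s: 7.75
ee_pos: [0.5771, 0.0389, 0.2218]
eef_rot: [3.14, 0.001, 2.003]
force: [-0.1, 0.3, -0.3]
grip_width: 0.0389
grip_force: 35.0
```

{"fn": "step_arm", "kwargs": {"plan": [[[-1.1, -0.6, 0, 0, 0, 0], [-2.2, -1.2, 0, 0, 0, 0], [-3.2, -1.7, 0, 0, 0, 0], [-3.7, -1.94, 0, 0, 0, 0], [-3.7, -1.94, 0, 0, 0, 0], [-3.7, -1.94, 0, 0, 0, 0], [-3.7, -1.94, 0, 0, 0, 0]]]}}

```text
time_s: 8.33
ee_pos: [0.5709, -0.0841, 0.2198]
eef_rot: [-3.142, -0.0, 2.003]
force: [0.0, 0.6, -0.5]
grip_width: 0.0387
grip_force: 35.0
```

```bash
python3 - <<'E'
from fit import *
rd=lambda n: cv2.cvtColor(cv2.imread('pics/'+n),cv2.COLOR_BGR2RGB)
o=ctrl.get_obs(); print(o['ee_pos'],o['eef_rot'],o['force'],o['grip_width'],o['time_s'])
a3=rd('w3.png');T3=np.load('T3.npy'); 
for z in (.026,): print('knob yaw w3',line_yaw(a3,T3,T3[:2,3],z,.003,.0185,(285,270),40))
c,d,lo,hi,n=knob_pose(a3,T3,(290,272),.026,40); print('fit',np.degrees(np.arctan2(*d[::-1])),c-T3[:2,3],lo,hi)
T=tool_T(); a=ctrl.camera('wrist'); save(a,'w4.png'); np.save('T4.npy',T)
for r in ctrl.place_of('shaft_tip','wrist')[:2]: print('tip',round(r['confidence'],2),np.round(r['at'],1),np.round(pix2world('wrist',r['at'],.112,T),4))
for r in ctrl.place_of('knob_mark','wrist')[:3]: print('mark',round(r['confidence'],2),np.round(r['at'],1),np.round((pix2world('wrist',r['at'],T[2,3]+.022,T)-T[:3,3])[:2],4))
print(proj('wrist',[.5707,-.085,.0905],T),proj('wrist',[.5707,-.085,.112],T))
E
```

```text
[ 0.57092448 -0.08407615  0.21979805] [-3.14158567e+00 -2.30396638e-04  2.00293135e+00] [ 0.04104479  0.55271193 -0.45861733] 0.03873946659831737 8.3333
knob yaw w3 (np.float64(8.51389063042929), 186, np.float64(0.0018906308621551614), np.float64(0.019870261302578445))
fit 16.098243083546077 [0.01094606 0.00171904] -0.009366004067132982 0.008768988609154272
tip 0.5 [275.4 200.7] [ 0.5704 -0.0823  0.112 ]
mark 0.89 [506.1  74. ] [0.0555 0.1354]
mark 0.85 [315.7  89.1] [-0.0218  0.0918]
mark 0.72 [405.6  25.9] [0.0025 0.1325]
[274.5115897  197.31639281] [274.50920009 203.33864426]
```

View pics/w4.png

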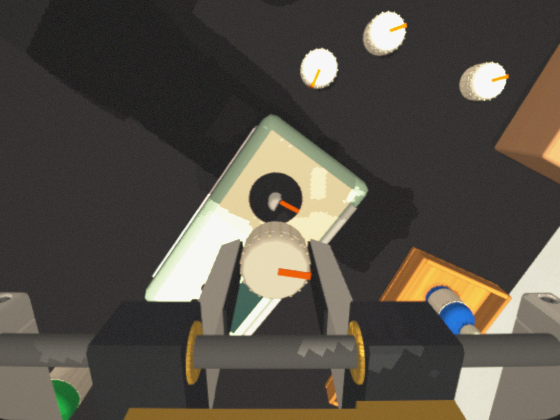

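In w4 the dial is at about (275,197), the shaft tip at about (274,201) just above the held knob, and the dial line points right-down to (298,212). I'll fit the dial here as well.

```bash
python3 - <<'E'
from fit import *
a=cv2.cvtColor(cv2.imread('pics/w4.png'),cv2.COLOR_BGR2RGB);T=np.load('T4.npy')
c,d,lo,hi,n=knob_pose(a,T,(288,207),.0905,15); print('dial line',c,np.degrees(np.arctan2(*d[::-1])),lo,hi,n)
g=cv2.cvtColor(a,cv2.COLOR_RGB2GRAY); yy,xx=np.mgrid[:420,:560]; m=(g<60)&(np.hypot(xx-275,yy-197)<33)&(yy<218)
k,lab,st,ce=cv2.connectedComponentsWithStats(m.astype(np.uint8)); lb=lab==1+np.argmax(st[1:,4])
h=cv2.convexHull(max(cv2.findContours(lb.astype(np.uint8),0,1)[0],key=len)); 
h=h[h[:,0,1]<216]; e=cv2.fitEllipse(h); w=pix2world('wrist',e[0],.0905,T); print(e,w)
print('line dir from ctr',np.degrees(np.arctan2(*(c-w[:2])[::-1])))
# knob in hand, as seen: fit top+side cylinder mask
zb=T[2,3]-.0038
c,d,lo,hi,n=knob_pose(a,T,(290,272),zb+.026,30); print('knob line rel',c-T[:2,3],np.degrees(np.arctan2(*d[::-1])),lo,hi,n)
hsv=cv2.cvtColor(a,cv2.COLOR_RGB2HSV); m=(hsv[...,2]>165)&(yy>240)&(yy<300)&(abs(xx-275)<36)
print([ (xx[m&(yy==r)].min(),xx[m&(yy==r)].max()) for r in (255,262,268,275)], yy[m].min(),yy[m].max())
for z in (0,.026): print(proj('wrist',[*T[:2,3],zb+z],T))
ax=T[:3,1]; print([proj('wrist',np.r_[T[:2,3],zb+.026]+s*.02*ax,T) for s in(-1,1)],[proj('wrist',np.r_[T[:2,3],zb+.026]+s*.02*T[:3,0],T) for s in(-1,1)])
save(cv2.resize(a[150:310,190:360],None,fx=3.5,fy=3.5,interpolation=cv2.INTER_CUBIC),'w4c.png')
E
```

```text
dial line [ 0.58771573 -0.08738058] -4.927581485846324 -0.010471046608946526 0.010649673773677187 103
((275.28558349609375, 198.00950622558594), (50.022560119628906, 51.162227630615234), 86.68988037109375) [ 0.57170489 -0.08532888  0.0905    ]
line dir from ctr -7.302339279658224
knob line rel [0.01091977 0.00169256] 16.148301972626495 -0.009336992625523576 0.008809838011816933 224
[(np.int64(243), np.int64(307)), (np.int64(240), np.int64(309)), (np.int64(241), np.int64(308)), (np.int64(242), np.int64(310))] 241 299
[275.43646945 248.89588573]
[275.5631574  268.71004302]
[array([238.97889321, 268.71651924]), array([312.13978135, 268.66768702])] [array([275.54831347, 300.52952322]), array([275.57869104, 234.63633803])]
```

View pics/w4c.png

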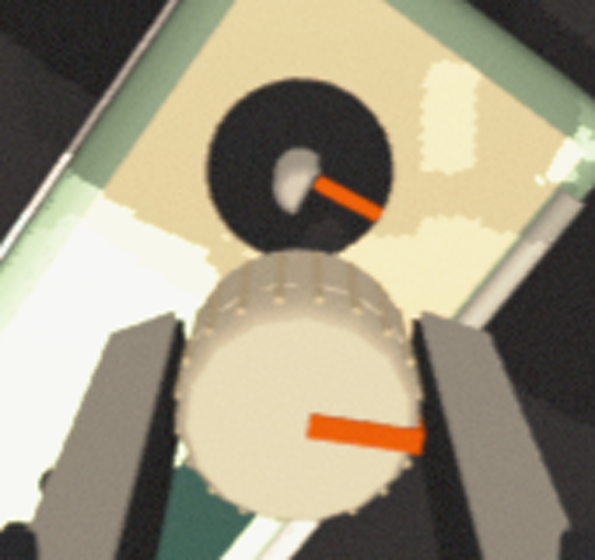

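{"fn": "step_arm", "kwargs": {"plan": [[[-0.01, 0, 0.5, 0, 0, 0.6], [-0.01, 0, 1.0, 0, 0, 1.4], [-0.01, 0, 1.6, 0, 0, 2.2], [-0.01, 0, 2.2, 0, 0, 3.0], [-0.01, 0, 2.8, 0, 0, 3.5], [-0.01, 0, 3.2, 0, 0, 3.5], [-0.01, 0, 3.2, 0, 0, 3.5], [-0.01, 0, 3.2, 0, 0, 3.5]]]}}

```text
time_s: 9.15
ee_pos: [0.5711, -0.0848, 0.124]
eef_rot: [-3.141, -0.0, 1.639]
force: [-0.4, 0.2, -0.6]
grip_width: 0.0389
grip_force: 35.0
```

{"fn": "step_arm", "kwargs": {"plan": [[[0, 0, 0.05, 0, 0, 0], [0, 0, 0.1, 0, 0, 0], [0, 0, 0.15, 0, 0, 0], [0, 0, 0.2, 0, 0, 0], [0, 0, 0.25, 0, 0, 0], [0, 0, 0.3, 0, 0, 0], [0, 0, 0.3, 0, 0, 0]]]}}

```text
time_s: 9.73
ee_pos: [0.5709, -0.0851, 0.1145]
eef_rot: [-3.141, -0.0, 1.636]
force: [0.0, 1.2, -0.4]
grip_width: 0.0389
grip_force: 35.0
```

{"fn": "step_arm", "kwargs": {"plan": [[[0, 0, 0.05, 0, 0, 0], [0, 0, 0.1, 0, 0, 0], [0, 0, 0.15, 0, 0, 0], [0, 0, 0.2, 0, 0, 0], [0, 0, 0.2, 0, 0, 0]]]}}

```text
time_s: 10.15
ee_pos: [0.571, -0.0851, 0.1085]
eef_rot: [-3.142, -0.0, 1.636]
force: [0.4, 0.5, -1.0]
grip_width: 0.039
grip_force: 35.0
```

{"fn": "step_arm", "kwargs": {"plan": [[[0, 0, 0.06, 0, 0, 0], [0, 0, 0.12, 0, 0, 0], [0, 0, 0.18, 0, 0, 0], [0, 0, 0.24, 0, 0, 0], [0, 0, 0.3, 0, 0, 0], [0, 0, 0.3, 0, 0, 0]]]}}

```text
time_s: 10.65
ee_pos: [0.5711, -0.0851, 0.0996]
eef_rot: [-3.142, -0.0, 1.636]
force: [0.4, 0.4, 1.5]
grip_width: 0.0391
grip_force: 35.0
```

{"fn": "step_arm", "kwargs": {"plan": [[[0, 0, 0.03, 0, 0, 0], [0, 0, 0.06, 0, 0, 0], [0, 0, 0.09, 0, 0, 0], [0, 0, 0.09, 0, 0, 0]]]}}

```text
time_s: 10.98
ee_pos: [0.5711, -0.0852, 0.0973]
eef_rot: [3.141, 0.0, 1.636]
force: [-0.9, 0.4, 4.9]
grip_width: 0.039
grip_force: 35.0
```

{"fn": "step_arm", "kwargs": {"plan": [[[0, 0, 0.03, 0, 0, 0], [0, 0, 0.05, 0, 0, 0], [0, 0, 0.05, 0, 0, 0], [0, 0, 0.05, 0, 0, 0]]]}}

```text
time_s: 11.32
ee_pos: [0.5712, -0.0852, 0.0961]
eef_rot: [3.141, 0.0, 1.636]
force: [-2.5, -0.3, 6.5]
grip_width: 0.0388
grip_force: 35.0
```

{"fn": "step_arm", "kwargs": {"plan": [[[0, 0, 0.02, 0, 0, 0], [0, 0, 0.04, 0, 0, 0], [0, 0, 0.04, 0, 0, 0], [0, 0, 0.04, 0, 0, 0]]]}}

```text
time_s: 11.65
ee_pos: [0.5713, -0.0852, 0.0954]
eef_rot: [3.141, 0.0, 1.636]
force: [-4.1, 0.8, 11.2]
grip_width: 0.0392
grip_force: 35.0
```

At the stop: 11 N against the spring's 8 N. Holding for about 4 s.

{"fn": "step_arm", "kwargs": {"plan": [[[0, 0, 0.015, 0, 0, 0], [0, 0, 0.015, 0, 0, 0], [0, 0, 0.015, 0, 0, 0], [0, 0, 0.015, 0, 0, 0], [0, 0, 0.015, 0, 0, 0], [0, 0, 0.015, 0, 0, 0], [0, 0, 0.015, 0, 0, 0], [0, 0, 0.015, 0, 0, 0]]]}}

```text
time_s: 12.32
ee_pos: [0.5714, -0.0852, 0.0953]
eef_rot: [3.14, 0.0, 1.636]
force: [-5.3, 0.9, 14.1]
grip_width: 0.0388
grip_force: 35.0
```

{"fn": "step_arm", "kwargs": {"plan": [[[0, 0, 0, 0, 0, 0], [0, 0, 0, 0, 0, 0], [0, 0, 0, 0, 0, 0], [0, 0, 0, 0, 0, 0], [0, 0, 0, 0, 0, 0], [0, 0, 0, 0, 0, 0], [0, 0, 0, 0, 0, 0], [0, 0, 0, 0, 0, 0]]]}}

```text
time_s: 12.98
ee_pos: [0.5713, -0.0852, 0.0953]
eef_rot: [3.14, 0.0, 1.636]
force: [-5.5, 0.6, 15.0]
grip_width: 0.0391
grip_force: 35.0
```

{"fn": "step_arm", "kwargs": {"plan": [[[0, 0, 0, 0, 0, 0], [0, 0, 0, 0, 0, 0], [0, 0, 0, 0, 0, 0], [0, 0, 0, 0, 0, 0], [0, 0, 0, 0, 0, 0], [0, 0, 0, 0, 0, 0], [0, 0, 0, 0, 0, 0], [0, 0, 0, 0, 0, 0]]]}}

```text
time_s: 13.65
ee_pos: [0.5713, -0.0852, 0.0953]
eef_rot: [3.14, 0.0, 1.636]
force: [-5.3, 0.8, 14.4]
grip_width: 0.0392
grip_force: 35.0
```

{"fn": "step_arm", "kwargs": {"plan": [[[0, 0, 0, 0, 0, 0], [0, 0, 0, 0, 0, 0], [0, 0, 0, 0, 0, 0], [0, 0, 0, 0, 0, 0], [0, 0, 0, 0, 0, 0], [0, 0, 0, 0, 0, 0], [0, 0, 0, 0, 0, 0], [0, 0, 0, 0, 0, 0]]]}}

```text
time_s: 14.32
ee_pos: [0.5713, -0.0852, 0.0953]
eef_rot: [3.14, 0.0, 1.636]
force: [-4.7, 1.2, 15.0]
grip_width: 0.0391
grip_force: 35.0
```

{"fn": "step_arm", "kwargs": {"plan": [[[0, 0, 0, 0, 0, 0], [0, 0, 0, 0, 0, 0], [0, 0, 0, 0, 0, 0], [0, 0, 0, 0, 0, 0], [0, 0, 0, 0, 0, 0], [0, 0, 0, 0, 0, 0], [0, 0, 0, 0, 0, 0], [0, 0, 0, 0, 0, 0]]]}}

```text
time_s: 14.98
ee_pos: [0.5713, -0.0852, 0.0953]
eef_rot: [3.14, 0.0, 1.636]
force: [-4.5, 0.5, 15.4]
grip_width: 0.0391
grip_force: 35.0
```

{"fn": "step_arm", "kwargs": {"plan": [[[0, 0, 0, 0, 0, 0], [0, 0, 0, 0, 0, 0], [0, 0, 0, 0, 0, 0], [0, 0, 0, 0, 0, 0], [0, 0, 0, 0, 0, 0], [0, 0, 0, 0, 0, 0], [0, 0, 0, 0, 0, 0], [0, 0, 0, 0, 0, 0]]]}}

```text
time_s: 15.65
ee_pos: [0.5713, -0.0852, 0.0953]
eef_rot: [3.14, 0.0, 1.636]
force: [-5.4, 0.2, 15.2]
grip_width: 0.0388
grip_force: 35.0
```

```bash
python3 - <<'E'
from fit import *
a=ctrl.camera('wrist'); save(cv2.resize(a[130:340,140:420],None,fx=2.8,fy=2.8,interpolation=cv2.INTER_CUBIC),'w5.png')
E
```

```text
(no output)
```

View pics/w5.png

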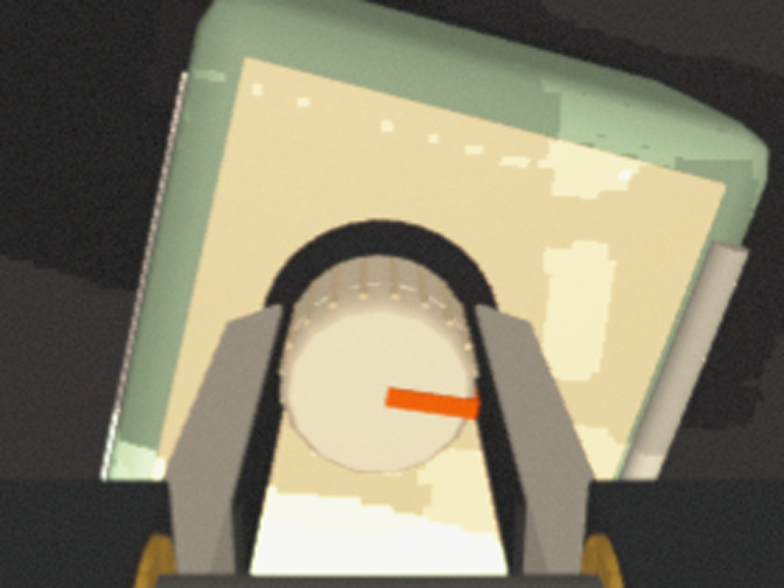

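The picture shows the knob sitting low in the dial ring, with its line from (388,397) to (478,408) in the crop and its angle in the fingers unchanged from before. The stop has been held for over 3.5 s, so I'm handing in.

```bash
python3 -c "
from station import ctrl
print(ctrl.hand_in())"
```

```text
the job is handed in; nothing more can be done
None
```

The knob is on the shaft with the orange lines matched by measurement, pressed against its stop at about 15 N for over 3.5 s, and still held by the fingers; the job was handed in at about 16 s and no verdict was returned.

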